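Put the mixed-up working bottles back in their own stock trays

TASK

The working bottles in the three stock trays have been mixed up. Put each one in the tray that holds the reserve bottle of its own kind, standing upright and centred on the round pad in front of that reserve bottle; park a bottle on the empty cork mat, or any clear spot, while you exchange them. Keep the bottles upright, leave the petri dishes, timer and tape roll where they are, and let go of everything at the end.

Things in the scene. Friction and masses are not known exactly. Their poses are not given: they have to be found in the camera images.
- bottle_white_mid (a point): Loose small white plastic bottle with a red screw cap, 40 mm diameter, 77 mm tall overall (cap 30 mm wide, the top 16 mm), 0.08 kg; the shortest. The point is its centre, half-way up (38.5 mm above its underside); z points up its axis. At the start it stands on a pad in a tray where it does not belong. Its twin, the same kind, is clipped fast in its own tray.
- bottle_amber_mid (a point): Loose amber glass bottle with sloping shoulders and a narrow white screw cap, 50 mm diameter, 101 mm tall overall (cap 28 mm wide, the top 18 mm), 0.18 kg. The point is its centre, half-way up (50.5 mm above its underside); z points up its axis. At the start it stands on a pad in a tray where it does not belong. Its twin is clipped fast in its own tray.
- bottle_clear_mid (a point): Loose clear bottle of white powder with a wide blue screw cap, 55 mm diameter, 96 mm tall overall, about 0.2 kg. The point is its centre, half-way up (48 mm above its underside); z points up its axis. At the start it stands on a pad in a tray where it does not belong. Its twin is clipped fast in its own tray.
- pad_white (a point): Where the small white red-capped bottle belongs: centre of the top of the round black rubber pad (76 mm diameter, top 6 mm above the bench) at the front of a fixed aluminium tray, 176 x 100 mm with a 14 mm high rim. The tray's +x axis points from the pad to its reserve bottle, a twin small white red-capped bottle fixed 92 mm behind the pad's centre; y runs across the tray, z up. At the start another bottle stands on the pad.
- pad_amber (a point): Where the amber bottle belongs: centre of the top of the same kind of pad in an identical tray (same sizes and axes), whose fixed reserve bottle 92 mm behind the pad is a twin amber bottle. At the start another bottle stands on the pad.
- pad_clear (a point): Where the clear blue-capped bottle belongs: centre of the top of the same kind of pad in an identical tray (same sizes and axes), whose fixed reserve bottle 92 mm behind the pad is a twin clear blue-capped bottle. At the start another bottle stands on the pad.
- mat_top (a point): Centre of the top of an empty fixed square cork mat, 90 x 90 mm, 3 mm thick, on the bench near the trays; empty, a place to park one bottle for a while.
- petri: Bystander, loose: stack of petri dishes, 90 mm diameter, 47 mm high, origin under its centre. Not to be moved.
- timer: Bystander, loose: white bench timer lying flat, 62 x 62 mm, 18 mm high, origin under its centre. Not to be moved.
- tape: Bystander, loose: roll of white tape lying flat, 70 x 80 mm, 19 mm high, origin under its centre. Not to be moved.
Things that resemble listed ones, but are neither listed nor needed, are in the scene too. What is shaped like the part that bears bottle_clear_mid but green is not meant.

How it is judged:
At the end, for the whole second after the job is handed in: Each of the three loose bottles stands released and at rest on the pad in its own kind's tray: its axis within 12 mm of the pad's centre, its underside within 4 mm of the pad's height, upright within 0.1 rad (horizontal distance between bottle_white_mid and pad_white below 0.012 m and z of bottle_white_mid in the frame of pad_white between 0.0345 and 0.0425 m and angle between each of bottle_white_mid, bottle_amber_mid, bottle_clear_mid's own z axis and vertical below 0.1 rad and linear speed of each of bottle_white, bottle_amber, bottle_clear below 0.02 m/s and contact force between each of bottle_white, bottle_amber, bottle_clear and the arm below 0.05 N and horizontal distance between bottle_amber_mid and pad_amber below 0.012 m and z of bottle_amber_mid in the frame of pad_amber between 0.0465 and 0.0545 m and horizontal distance between bottle_clear_mid and pad_clear below 0.012 m and z of bottle_clear_mid in the frame of pad_clear between 0.044 and 0.052 m); the robot touches nothing.
It fails at once if a bottle is tipped over (more than 35 degrees) (angle between any of bottle_white_mid, bottle_amber_mid, bottle_clear_mid's own z axis and vertical above 0.6 rad).
It fails at once if the petri dishes, the timer or the tape roll are moved by more than 20 mm (distance of any of petri, timer, tape from where it was at the start of the episode above 0.02 m).
It also fails if it takes over 141 s, if anything falls off the work surface, if the arm or the gripper's body presses on something with over 40 N, if the wrist force passes 120 N, or if a joint passes its speed limit or range.

ROBOT

A 7-joint arm with a two-finger parallel gripper is mounted at the origin on a cart in front of the work surface, level with it; the furniture and walls round the work are solid. World frame = base frame: x ahead of the robot, y to its left, z up, the work surface at z = 0. Lengths are in m, angles in rad, forces in N, time in s.
With the tool pointing down it reaches from about 0.35 to 0.9 m from the base axis. Payload 7.2 kg.
Tool frame: the origin (TCP) lies on the centre line of the jaws, within the pads' length; the fingertips stand 25 mm ahead of it and the grasp point (between the pads) lies 6 mm ahead of it (robot.tips_ahead is the z of the fingertips in the tool frame, in m); z points along the fingers, y is the line along which they close (so a half turn about z gives the same grasp; the last joint's range is limited). The gripper opens to 88 mm and grips with 3 to 60 N. Pads are 20 mm wide; open, the fingers measure 115 mm over their backs; the gripper's body (75 mm by 178 mm) begins 61 mm behind the grasp point.
Start: joints at [1.23, 0.411, -0.013, 1.596, 0.006, 1.134, -0.082], TCP at [0.168, -0.602, 0.248] pointing down, gripper open.
Joint ranges: [-2.95, 2.95], [-0.29, 1.99], [-1.47, 1.44], [0.14, 2.54], [-1.03, 4.17], [0.13, 1.85], [-2.86, 2.86]. Speed limits (rad/s): [2.39, 2.39, 3.01, 3.01, 3.14, 3.14, 3.14].

INTERFACE

Orientations are given as a unit quaternion [w, x, y, z].
In Python, from rig import robot gives the robot as it stands.
- The arm moves only by the tool servo_tool, never from a script. Its argument "moves" is a list of rows, each a list of 7 numbers: the shift along the tool's x, y, z scaled (see below), then the turn, a rotation vector about the tool's x, y, z scaled (see below), then the closure, from -1 (fully open) to 1 (shut), so that 0 is half open. In form: [[dx, dy, dz, wx, wy, wz, fingers], ...]. A call has 1 to 8 rows; each row is the pose to reach, as a shift and turn from the pose commanded when the call began, along the tool's axes at that moment, turning the shorter way round; what a row does not reach only later rows make up. The controller multiplies each number of a shift by 1 m and each number of a turn by pi rad. A row lasts 1/12 s, in which the tool goes at most 41.7 mm and 7.16 degrees, less where a joint would pass 70% of its speed; a pose out of reach is approached as far as the arm can. A call with a number of a shift or a turn outside -1 to 1 is refused whole. A call with a gripper value outside its range is refused whole. The fingers move at their own pace and stop on an object; "squeeze" is the grip in N (left out, the last holds). Time passes only in rows, so rows that repeat a pose let the fingers close. It gives the time, the measured TCP pose, the force, the opening and the grip force at its end, in the units of the state.
- robot.observe(): the state, without advancing time (a new reading comes with each control period).
- robot.camera(name): name is "scene" or "top" or "wrist"; returns a dict with "color" (400x640x3 uint8, red, green, blue), "z_map" (400x640 float32, m along the optical axis (not along the pixel's ray), 0 where there is no reading), "vfov" (degrees; the focal length in pixels is half the picture's height over the tangent of half this angle, whatever the lens; pixels are square), "cx", "cy" (the principal point, pixels), "world_from_camera" (4x4, takes a point from camera to world coordinates). Camera axes: x right, y down, z forward; pixel columns grow to the right and rows downward; lengths in m; the calibration is good to about 2 mm. The wrist camera is an equidistant fisheye: a pixel r from the principal point sees the ray r / f radians off the axis. A picture is of the moment at which its call begins.
- robot.job_done(): hands the job in; it is judged then, once.
Trained networks look in a picture, given as the dict that the camera call returned (one of the last four; its "shot" number tells which), for a name from the list of things; names that differ only in an ending like _2 or _b are one class to them, and where a whole thing is asked for, a point or a joint stands for the part that bears it (a point fixed in the world has none). Each returns a list of dicts, best first, with "confidence" (0 to 1); they miss things now and then, are a little off and sometimes report something else, mostly with a low value. They report only what shows in the picture. A call takes as long as a camera call. They do not tell look-alikes from the thing itself.
- robot.trace(picture, target): "mask" (400x640 bool, what is visible of it).
- robot.pinpoint(picture, target): "point" ([x, y, z] in m, in world coordinates, good to about 4 mm: a listed point, or the origin of a listed thing).
The state is a dict: "t": time; "joint_pos": joint angles; "dq": joint speeds; "effort": joint torques, N m; "position": TCP position; "tool_rot": TCP orientation; "ft_force": force on the tool from outside, world axes, zero at the start; "wrist_torque": the same for the moment, N m; "gripper_width": finger opening in m; "gripper_force": force on a finger pad.
Only numpy, scipy, OpenCV 4.12 (cv2) and the standard library are available. Lean on these libraries where they do the work, as an engineer would, in place of code of your own. Each camera call takes 0.05 s, during which the arm holds its last target. There are 200 camera calls.

## Working session

There is one attempt and no reset: what is moved stays moved. The work goes in short steps, Python scripts to look and compute and a tool call to move; the robot and the scene stay as the last step left them, time stands still between calls to the robot, and variables do not carry over. Pictures are saved under pics/ and viewed, at most 14 in all, crops included, and the job is handed in when it is done.

Besides the shell and the picture viewer there is one more tool, called after ">>>" in YAML: its name, and indented under it one key for each argument. servo_tool: Moves the arm, as the interface text tells. Shifts and turns lie within -1 to 1; 1 stands for 1 m of shift or pi rad of turn. Its arguments: {"type":"object","properties":{"moves":{"type":"array","items":{"type":"array","items":{"type":"number"}}},"squeeze":{"type":"number"}},"required":["moves"]}

```bash
mkdir -p pics
cat > h.py <<'E'
import numpy as np,cv2
from rig import robot
from scipy.spatial.transform import Rotation as R
def save(p,n): cv2.imwrite('pics/'+n,cv2.cvtColor(p['color'],cv2.COLOR_RGB2BGR))
N=['bottle_white_mid','bottle_amber_mid','bottle_clear_mid','pad_white','pad_amber','pad_clear','mat_top','petri','timer','tape']
def find(p,names=N):
    for n in names:
        print(n,[(round(d['confidence'],2),np.round(d['point'],3).tolist()) for d in robot.pinpoint(p,n)][:5])
E
python3 - <<'E'
from h import *
for c in ['scene','top']:
    p=robot.camera(c); save(p,c+'0.png'); print(c); find(p)
print(robot.observe())
E
```

```text
scene
bottle_white_mid [(0.51, [0.431, 0.377, 0.043])]
bottle_amber_mid [(0.81, [0.443, 0.183, 0.056])]
bottle_clear_mid [(0.86, [0.396, -0.499, 0.044]), (0.85, [0.544, -0.598, 0.049]), (0.67, [0.432, -0.343, 0.052]), (0.57, [0.398, -0.019, 0.049])]
pad_white []
pad_amber [(0.96, [0.433, 0.39, 0.002])]
pad_clear [(0.9, [0.436, 0.183, 0.005]), (0.47, [0.431, 0.377, 0.043])]
mat_top [(0.8, [0.472, -0.155, 0.004])]
petri [(0.65, [0.641, -0.2, -0.002])]
timer [(0.73, [0.52, -0.496, -0.004])]
tape [(0.79, [0.639, 0.226, -0.001])]
top
bottle_white_mid [(0.5, [0.432, 0.382, 0.045])]
bottle_amber_mid [(0.72, [0.443, 0.182, 0.053]), (0.58, [0.468, -0.153, -0.002])]
bottle_clear_mid [(0.67, [0.542, -0.602, 0.046]), (0.66, [0.398, -0.502, 0.045]), (0.65, [0.433, -0.338, 0.052]), (0.62, [0.393, -0.017, 0.048])]
pad_white [(0.9, [0.439, -0.343, 0.006]), (0.23, [0.64, 0.224, -0.0])]
pad_amber [(0.87, [0.432, 0.384, 0.008])]
pad_clear [(0.62, [0.436, 0.179, 0.002])]
mat_top [(0.57, [0.469, -0.153, 0.001])]
petri [(0.84, [0.641, -0.197, 0.001])]
timer [(0.54, [0.516, -0.498, 0.005])]
tape [(0.74, [0.639, 0.228, 0.0])]
{'t': 1.1, 'joint_pos': array([ 1.2298154 ,  0.41114279, -0.01271331,  1.59625969,  0.00561295,
        1.13427755, -0.08217063]), 'dq': array([-0.00144397, -0.00028667, -0.00044822, -0.00116738,  0.00012486,
       -0.00080494,  0.00038881]), 'effort': array([-2.17277102e-04, -5.87754357e+01,  6.41118642e-01, -2.91389108e+01,
       -5.36126818e-02,  1.06667777e-02,  4.67599386e-05]), 'position': array([ 0.16836657, -0.60187132,  0.24760226]), 'tool_rot': array([-2.46478210e-05,  9.90709377e-01,  1.35996066e-01, -8.36203215e-06]), 'ft_force': array([0.6929113 , 0.12754551, 1.27565672]), 'wrist_torque': array([-0.06605225, -0.03813345, -0.06854467]), 'gripper_force': 0.0, 'gripper_width': 0.0876346923911414}
```

View pics/scene0.png

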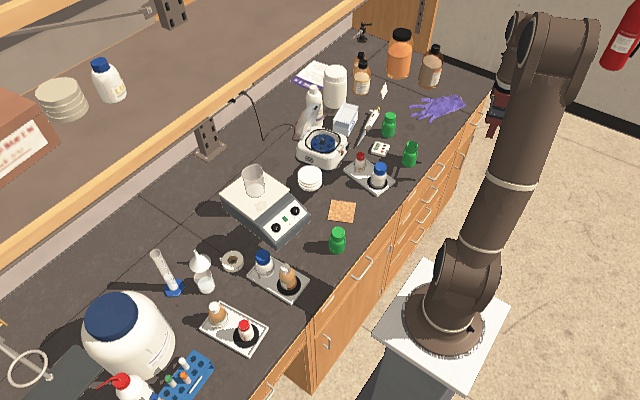

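View pics/top0.png

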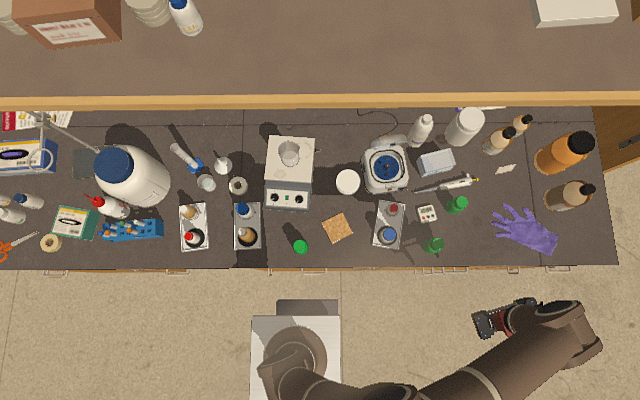

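The trays are rotated three ways. The tray at y≈-0.34 has a white reserve and holds the clear bottle. The one at y≈0.18 has a clear reserve and holds amber, and the one at y≈0.38 has an amber reserve and holds white. The mat is at about (338,228) in the top picture. The green-capped bottles are decoys. I'll move over the clear bottle first.

>>> servo_tool:
  moves:
    - [0.325, -0.18, 0, 0, 0, 0.087, -1]
    - [0.325, -0.18, 0, 0, 0, 0.087, -1]
    - [0.325, -0.18, 0, 0, 0, 0.087, -1]
    - [0.325, -0.18, 0, 0, 0, 0.087, -1]
    - [0.325, -0.18, 0, 0, 0, 0.087, -1]
    - [0.325, -0.18, 0, 0, 0, 0.087, -1]
    - [0.325, -0.18, 0, 0, 0, 0.087, -1]
    - [0.325, -0.18, 0, 0, 0, 0.087, -1]

```text
t: 1.77
position: [0.4061, -0.367, 0.248]
tool_rot: [0.0, 1.0, -0.0, 0.0]
ft_force: [0.7, -0.4, 1.0]
gripper_width: 0.0878
gripper_force: 0.0
```

>>> servo_tool:
  moves:
    - [0.02, -0.04, 0, 0, 0, 0, -1]
    - [0.02, -0.04, 0, 0, 0, 0, -1]
    - [0.02, -0.04, 0, 0, 0, 0, -1]

```text
t: 2.02
position: [0.4268, -0.3257, 0.2478]
tool_rot: [-0.0, 1.0, 0.003, 0.0]
ft_force: [0.1, -1.0, 0.5]
gripper_width: 0.0876
gripper_force: 0.0
```

```bash
cat >> h.py <<'E'
def st():
    o=robot.observe(); q=o['tool_rot']; r=R.from_quat(q,scalar_first=True)
    print('t',round(o['t'],2),'pos',o['position'].round(4),'tool x',r.as_matrix()[:,0].round(3),'z',r.as_matrix()[:,2].round(3),'w',round(o['gripper_width'],4),'f',round(o['gripper_force'],1),'j',o['joint_pos'].round(2))
    return o,r
def look(n=None,names=N):
    p=robot.camera('wrist')
    if n: save(p,n)
    find(p,names); return p
E
python3 - <<'E'
from h import *
st(); look('w1.png',['bottle_clear_mid','pad_white','mat_top'])
E
```

```text
t 2.02 pos [ 0.4268 -0.3257  0.2478] tool x [1.    0.005 0.001] z [ 0.001  0.001 -1.   ] w 0.0876 f 0.0 j [ 0.67  0.27 -0.13  1.8   0.04  1.07 -1.04]
bottle_clear_mid [(0.85, [0.541, -0.597, 0.047]), (0.84, [0.431, -0.338, 0.053]), (0.84, [0.395, -0.017, 0.045]), (0.78, [0.392, -0.498, 0.047])]
pad_white []
mat_top [(0.58, [0.468, -0.154, 0.001])]
```

View pics/w1.png

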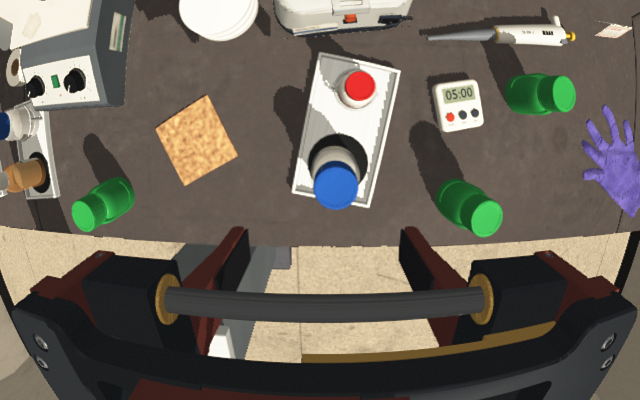

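The wrist view shows the clear bottle's blue cap at (335,185), the white reserve's red cap at (358,88), and the mat at (197,140). I'll refine the bottle position from the depth cloud.

```bash
cat >> h.py <<'E'
def cloud(p,fish):
    z=p['z_map']; h,w=z.shape; f=h/2/np.tan(np.radians(p['vfov'])/2)
    u,v=np.meshgrid(np.arange(w),np.arange(h)); x=u-p['cx'];y=v-p['cy']
    if fish:
        r=np.hypot(x,y)+1e-9; k=np.tan(np.clip(r/f,0,1.5))/r
    else: k=1/f
    P=np.stack([x*k*z,y*k*z,z,np.ones_like(z)],-1)@p['world_from_camera'].T
    P[z<=0]=np.nan
    return P[...,:3]
def cap(p,xy,fish,rad=.03,zmin=.07):
    C=cloud(p,fish); m=(np.hypot(C[...,0]-xy[0],C[...,1]-xy[1])<rad)&(C[...,2]>zmin)
    if m.sum()<10: print('none');return
    q=C[m]; zt=np.percentile(q[:,2],90); t=q[q[:,2]>zt-.005].astype(np.float32)
    c,r=cv2.minEnclosingCircle(t[:,:2]); print('cap top z',zt.round(4),'circle',np.round(c,4),round(r,4),'mean',t[:,:2].mean(0).round(4),len(t))
E
python3 - <<'E'
from h import *
p=robot.camera('wrist'); cap(p,(.432,-.339),1); cap(p,(.447,-.43+.18),1)
C=cloud(p,1); m=(abs(C[...,2]-.003)<.003)&(np.hypot(C[...,0]-.47,C[...,1]+.155)<.08); 
# mat by colour
h=cv2.cvtColor(p['color'],cv2.COLOR_RGB2HSV); k=(h[...,1]>70)&(h[...,0]>8)&(h[...,0]<25)&(h[...,2]>120)&m
print('mat',C[k].mean(0).round(4),k.sum(), np.median(C[k][:,2]))
q=robot.camera('top'); cap(q,(.432,-.339),0)
for xy in [(.443,.182),(.432,.38)]: cap(q,xy,0,zmin=.06)
E
```

```text
Traceback (most recent call last):
  File "h.py", line 30, in cap
    c,r=cv2.minEnclosingCircle(t[:,:2]); print('cap top z',zt.round(4),'circle',np.round(c,4),round(r,4),'mean',t[:,:2].mean(0).round(4),len(t))
        ~~~~~~~~~~~~~~~~~~~~~~^^^^^^^^^
cv2.error: OpenCV(4.12.0) /io/opencv/modules/imgproc/src/shapedescr.cpp:201: error: (-215:Assertion failed) count >= 0 && (depth == CV_32F || depth == CV_32S) in function 'minEnclosingCircle'
```

```bash
sed -i 's/minEnclosingCircle(t\[:,:2\])/minEnclosingCircle(np.ascontiguousarray(t[:,:2]))/' h.py
python3 - <<'E'
from h import *
p=robot.camera('wrist'); cap(p,(.432,-.339),1)
C=cloud(p,1); m=(abs(C[...,2]-.003)<.006)&(np.hypot(C[...,0]-.47,C[...,1]+.155)<.08); 
h=cv2.cvtColor(p['color'],cv2.COLOR_RGB2HSV); k=(h[...,1]>70)&(h[...,0]>8)&(h[...,0]<25)&(h[...,2]>120)&m
print('mat',C[k].mean(0).round(4),k.sum(), np.median(C[k][:,2]))
q=robot.camera('top'); cap(q,(.432,-.339),0)
for xy in [(.443,.182),(.432,.38)]: cap(q,xy,0,zmin=.06)
E
```

```text
cap top z 0.3441 circle [ 0.4418 -0.34  ] 0.0284 mean [ 0.4456 -0.3402] 6585
mat [ 0.4678 -0.1575  0.0021] 4206 0.0021993366316887253
cap top z 0.6287 circle [ 0.4303 -0.3384] 0.0296 mean [ 0.4211 -0.3356] 195
cap top z 0.1064 circle [0.4447 0.1838] 0.0136 mean [0.4444 0.1837] 45
cap top z 0.0857 circle [0.4333 0.381 ] 0.0152 mean [0.4332 0.381 ] 45
```

>>> servo_tool:
  moves:
    - [0.005, 0.013, 0.02, 0, 0, 0, -1]
    - [0.005, 0.013, 0.06, 0, 0, 0, -1]
    - [0.005, 0.013, 0.1, 0, 0, 0, -1]
    - [0.005, 0.013, 0.14, 0, 0, 0, -1]
    - [0.005, 0.013, 0.17, 0, 0, 0, -1]
    - [0.005, 0.013, 0.19, 0, 0, 0, -1]
    - [0.005, 0.013, 0.19, 0, 0, 0, -1]

```text
t: 2.95
position: [0.427, -0.3406, 0.0534]
tool_rot: [-0.002, 1.0, -0.001, -0.003]
ft_force: [-1.1, 0.5, 0.1]
gripper_width: 0.0878
gripper_force: 0.0
```

>>> servo_tool:
  moves:
    - [0, 0, 0, 0, 0, 0, 1]
    - [0, 0, 0, 0, 0, 0, 1]
    - [0, 0, 0, 0, 0, 0, 1]
    - [0, 0, 0, 0, 0, 0, 1]
    - [0, 0, 0, 0, 0, 0, 1]
    - [0, 0, 0, 0, 0, 0, 1]
    - [0, 0, 0, 0, 0, 0, 1]
    - [0, 0, 0, 0, 0, 0, 1]
  squeeze: 15

```text
t: 3.62
position: [0.4307, -0.3412, 0.0588]
tool_rot: [0.0, 1.0, -0.0, 0.001]
ft_force: [-0.5, 4.6, 8.7]
gripper_width: 0.0542
gripper_force: 15.0
```

>>> servo_tool:
  moves:
    - [0, 0, -0.03, 0, 0, 0, 1]
    - [0, 0, -0.07, 0, 0, 0, 1]
    - [0, 0, -0.1, 0, 0, 0, 1]
    - [0.01, -0.04, -0.11, 0, 0, 0, 1]
    - [0.02, -0.08, -0.11, 0, 0, 0, 1]
    - [0.03, -0.12, -0.11, 0, 0, 0, 1]
    - [0.037, -0.155, -0.11, 0, 0, 0, 1]
    - [0.037, -0.185, -0.11, 0, 0, 0, 1]

```text
t: 4.28
position: [0.4681, -0.1538, 0.168]
tool_rot: [-0.0, 1.0, 0.001, 0.001]
ft_force: [0.4, 0.8, -2.4]
gripper_width: 0.0542
gripper_force: 15.0
```

>>> servo_tool:
  moves:
    - [0, 0, 0, 0, 0, 0, 1]
    - [0, 0, 0, 0, 0, 0, 1]

```text
t: 4.45
position: [0.4671, -0.155, 0.1678]
tool_rot: [0.0, 1.0, 0.002, 0.0]
ft_force: [0.8, -0.9, -2.4]
gripper_width: 0.0541
gripper_force: 15.0
```

Run:
```python
from h import *
st(); p=look('w2.png',['pad_white','mat_top'])
```

```text
t 4.45 pos [ 0.4671 -0.155   0.1678] tool x [1.    0.003 0.   ] z [ 0. -0. -1.] w 0.0541 f 15.0 j [ 0.39  0.29 -0.21  1.99  0.08  0.87 -1.42]
pad_white [(0.89, [0.435, -0.342, 0.01])]
mat_top [(0.75, [0.465, -0.151, 0.003]), (0.21, [0.434, 0.187, 0.008])]
```

View pics/w2.png

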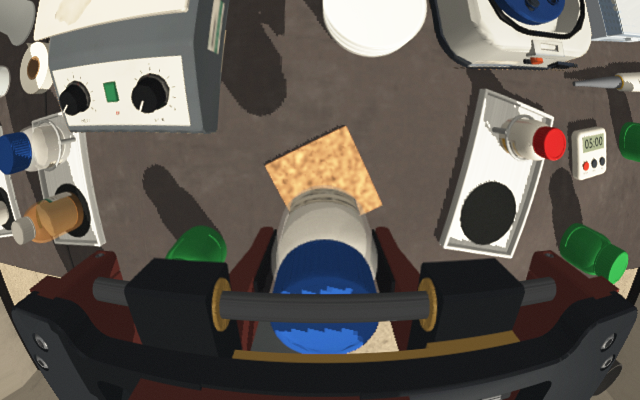

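The bottle is held upright over the mat. The now-empty white pad is visible at (488,212). Next I lower it.

>>> servo_tool:
  moves:
    - [0, 0, 0.04, 0, 0, 0, 1]
    - [0, 0, 0.075, 0, 0, 0, 1]
    - [0, 0, 0.095, 0, 0, 0, 1]
    - [0, 0, 0.105, 0, 0, 0, 1]
    - [0, 0, 0.11, 0, 0, 0, 1]
    - [0, 0, 0.11, 0, 0, 0, 1]
    - [0, 0, 0.11, 0, 0, 0, 1]

```text
t: 5.18
position: [0.4677, -0.1573, 0.0585]
tool_rot: [0.0, 1.0, -0.001, 0.001]
ft_force: [0.5, 0.3, -2.7]
gripper_width: 0.0543
gripper_force: 15.0
```

>>> servo_tool:
  moves:
    - [0, 0, 0, 0, 0, 0, -1]
    - [0, 0, 0, 0, 0, 0, -1]
    - [0, 0, 0, 0, 0, 0, -1]
    - [0, 0, 0, 0, 0, 0, -1]
    - [0, 0, 0, 0, 0, 0, -1]
    - [0, 0, 0, 0, 0, 0, -1]

```text
t: 5.68
position: [0.4672, -0.1566, 0.0579]
tool_rot: [0.0, 1.0, -0.0, 0.0]
ft_force: [-0.8, 0.3, 0.0]
gripper_width: 0.0872
gripper_force: 0.0
```

>>> servo_tool:
  moves:
    - [0, 0, -0.04, 0, 0, 0, -1]
    - [0, 0, -0.08, 0, 0, 0, -1]
    - [0, 0, -0.12, 0, 0, 0, -1]
    - [0, 0, -0.16, 0, 0, 0, -1]
    - [-0.02, -0.04, -0.17, 0, 0, 0, -1]
    - [-0.02, -0.08, -0.18, 0, 0, 0, -1]
    - [-0.03, -0.12, -0.19, 0, 0, 0, -1]
    - [-0.035, -0.16, -0.19, 0, 0, 0, -1]

```text
t: 6.35
position: [0.4323, 0.0021, 0.2495]
tool_rot: [0.0, 1.0, -0.001, 0.002]
ft_force: [2.3, -0.5, 0.1]
gripper_width: 0.0879
gripper_force: 0.0
```

```bash
sed -i 's/(C\[...,2\]>zmin)/(C[...,2]>zmin)\&(C[...,2]<.13)/' h.py
python3 - <<'E'
from h import *
st(); p=look('w3.png',['pad_white','bottle_clear_mid','bottle_amber_mid'])
q=robot.camera('top'); cap(q,(.468,-.155),0); save(q,'t3.png')
find(q,['pad_white','bottle_clear_mid'])
E
```

```text
t 6.35 pos [0.4323 0.0021 0.2495] tool x [ 1.    -0.002  0.003] z [ 0.003 -0.001 -1.   ] w 0.0879 f 0.0 j [ 0.21  0.1  -0.35  2.02  0.04  1.03 -1.73]
pad_white [(0.69, [0.435, -0.34, 0.011]), (0.15, [0.438, 0.184, 0.059])]
bottle_clear_mid [(0.85, [0.394, -0.017, 0.043]), (0.73, [0.393, -0.499, 0.05]), (0.7, [0.463, -0.158, 0.052])]
bottle_amber_mid [(0.71, [0.439, 0.184, 0.056])]
cap top z 0.1004 circle [ 0.4685 -0.1532] 0.0213 mean [ 0.4688 -0.1531] 86
pad_white [(0.94, [0.436, -0.346, 0.005])]
bottle_clear_mid [(0.73, [0.395, -0.504, 0.047]), (0.66, [0.54, -0.599, 0.044]), (0.61, [0.468, -0.154, 0.048]), (0.51, [0.394, -0.02, 0.048])]
```

>>> servo_tool:
  moves:
    - [0, -0.04, 0, 0, 0, 0, -1]
    - [0, -0.08, 0, 0, 0, 0, -1]
    - [0, -0.12, 0, 0, 0, 0, -1]
    - [0, -0.16, 0, 0, 0, 0, -1]
    - [0, -0.2, 0, 0, 0, 0, -1]
    - [0, -0.24, 0, 0, 0, 0, -1]
    - [0, -0.28, 0, 0, 0, 0, -1]
    - [0, -0.32, 0, 0, 0, 0, -1]

```text
t: 7.37
position: [0.4336, 0.3212, 0.247]
tool_rot: [0.0, 1.0, -0.002, -0.0]
ft_force: [0.9, -0.9, -0.6]
gripper_width: 0.0879
gripper_force: 0.0
```

>>> servo_tool:
  moves:
    - [0, -0.04, 0, 0, 0, 0, -1]
    - [0, -0.059, 0, 0, 0, 0, -1]
    - [0, -0.059, 0, 0, 0, 0, -1]
    - [0, -0.059, 0, 0, 0, 0, -1]

```text
t: 7.7
position: [0.4331, 0.3796, 0.2464]
tool_rot: [0.001, 1.0, -0.0, -0.001]
ft_force: [0.4, 0.2, -0.4]
gripper_width: 0.0877
gripper_force: 0.0
```

Run:
```python
from h import *
st(); p=look('w4.png',['pad_amber','pad_clear','bottle_white_mid','bottle_amber_mid'])
cap(p,(.433,.381),1,zmin=.06); cap(p,(.4446,.184),1,zmin=.07)
```

```text
t 7.7 pos [0.4331 0.3796 0.2464] tool x [ 1.    -0.    -0.002] z [-0.002 -0.001 -1.   ] w 0.0877 f 0.0 j [-0.38  0.39 -0.55  1.69  0.22  1.13 -2.57]
pad_amber [(0.96, [0.432, 0.384, 0.004])]
pad_clear [(0.8, [0.437, 0.186, 0.01])]
bottle_white_mid [(0.77, [0.428, 0.379, 0.04])]
bottle_amber_mid [(0.82, [0.44, 0.186, 0.055])]
cap top z 0.0829 circle [0.4309 0.3792] 0.0151 mean [0.4313 0.3791] 663
cap top z 0.1046 circle [0.4419 0.1819] 0.0143 mean [0.4425 0.1828] 451
```

View pics/w4.png

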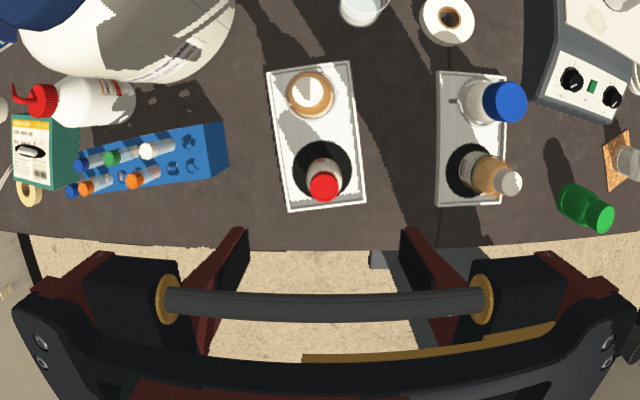

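The white bottle's red cap is at (324,187), under the gripper, and its pad shows black around it. I'll descend and grip.

>>> servo_tool:
  moves:
    - [-0.001, 0, 0.02, 0, 0, 0, -1]
    - [-0.001, 0, 0.06, 0, 0, 0, -1]
    - [-0.001, 0, 0.1, 0, 0, 0, -1]
    - [-0.001, 0, 0.14, 0, 0, 0, -1]
    - [-0.001, 0, 0.175, 0, 0, 0, -1]
    - [-0.001, 0, 0.195, 0, 0, 0, -1]
    - [-0.001, 0, 0.195, 0, 0, 0, -1]
    - [-0.001, 0, 0.195, 0, 0, 0, -1]

```text
t: 8.62
position: [0.4317, 0.3789, 0.0523]
tool_rot: [0.001, 1.0, -0.001, -0.001]
ft_force: [1.1, 0.1, 0.5]
gripper_width: 0.0879
gripper_force: 0.0
```

>>> servo_tool:
  moves:
    - [0, 0, 0, 0, 0, 0, 1]
    - [0, 0, 0, 0, 0, 0, 1]
    - [0, 0, 0, 0, 0, 0, 1]
    - [0, 0, 0, 0, 0, 0, 1]
    - [0, 0, 0, 0, 0, 0, 1]
    - [0, 0, 0, 0, 0, 0, 1]
    - [0, 0, 0, 0, 0, 0, 1]
    - [0, 0, 0, 0, 0, 0, 1]
  squeeze: 12

```text
t: 9.28
position: [0.4317, 0.38, 0.0527]
tool_rot: [-0.0, 1.0, -0.0, 0.0]
ft_force: [0.2, 0.1, 1.6]
gripper_width: 0.0392
gripper_force: 12.0
```

>>> servo_tool:
  moves:
    - [0, 0, -0.03, 0, 0, 0, 1]
    - [0, 0, -0.07, 0, 0, 0, 1]
    - [0, 0, -0.11, 0, 0, 0, 1]
    - [0, 0, -0.15, 0, 0, 0, 1]
    - [0, 0.04, -0.16, 0, 0, 0, 1]
    - [0, 0.08, -0.16, 0, 0, 0, 1]
    - [0, 0.12, -0.16, 0, 0, 0, 1]
    - [0, 0.16, -0.16, 0, 0, 0, 1]

```text
t: 9.95
position: [0.4311, 0.2183, 0.2128]
tool_rot: [0.0, 1.0, 0.0, 0.0]
ft_force: [0.8, -0.7, -1.8]
gripper_width: 0.0393
gripper_force: 12.0
```

>>> servo_tool:
  moves:
    - [0, 0.04, 0, 0, 0, 0, 1]
    - [0, 0.08, 0, 0, 0, 0, 1]
    - [0, 0.12, 0, 0, 0, 0, 1]
    - [0, 0.16, 0, 0, 0, 0, 1]
    - [0, 0.2, 0, 0, 0, 0, 1]
    - [0, 0.24, 0, 0, 0, 0, 1]
    - [0, 0.28, 0, 0, 0, 0, 1]
    - [0, 0.32, 0, 0, 0, 0, 1]

```text
t: 10.62
position: [0.4308, -0.102, 0.2128]
tool_rot: [0.0, 1.0, -0.0, 0.0]
ft_force: [1.4, 1.1, -0.5]
gripper_width: 0.0389
gripper_force: 12.0
```

>>> servo_tool:
  moves:
    - [0, 0.04, 0, 0, 0, 0, 1]
    - [0, 0.08, 0, 0, 0, 0, 1]
    - [0.001, 0.12, 0, 0, 0, 0, 1]
    - [0.002, 0.16, 0, 0, 0, 0, 1]
    - [0.003, 0.2, 0, 0, 0, 0, 1]
    - [0.004, 0.24, 0, 0, 0, 0, 1]
    - [0.004, 0.243, 0, 0, 0, 0, 1]
    - [0.004, 0.243, 0, 0, 0, 0, 1]

```text
t: 11.28
position: [0.4342, -0.3456, 0.2119]
tool_rot: [-0.0, 1.0, -0.003, -0.0]
ft_force: [0.6, 0.2, -1.2]
gripper_width: 0.0394
gripper_force: 12.0
```

```bash
cat >> h.py <<'E'
def dark(p,xy,fish,rad=.055):
    C=cloud(p,fish); m=(np.hypot(C[...,0]-xy[0],C[...,1]-xy[1])<rad)&(abs(C[...,2]-.006)<.007)&(p['color'].max(-1)<45)
    m=cv2.morphologyEx(m.astype(np.uint8),cv2.MORPH_OPEN,np.ones((3,3))).astype(bool)
    t=np.ascontiguousarray(C[m][:,:2].astype(np.float32))
    if len(t)>9:
        c,r=cv2.minEnclosingCircle(t); print('pad circle',np.round(c,4),round(r,4),'mean',t.mean(0).round(4),'z',np.median(C[m][:,2]).round(4),len(t))
E
python3 - <<'E'
from h import *
st(); p=look('w5.png',['pad_white','bottle_white_mid','bottle_clear_mid'])
dark(p,(.436,-.343),1); cap(p,(.468,-.155),1)
E
```

```text
t 11.28 pos [ 0.4342 -0.3456  0.2119] tool x [ 1.    -0.005 -0.001] z [-0.001  0.    -1.   ] w 0.0394 f 12.0 j [ 0.71  0.33 -0.16  1.8   0.06  1.01 -1.05]
pad_white [(0.77, [0.436, -0.341, 0.007]), (0.19, [0.465, -0.158, 0.051])]
bottle_white_mid [(0.83, [0.432, -0.344, 0.202])]
bottle_clear_mid [(0.89, [0.395, -0.016, 0.044]), (0.73, [0.543, -0.599, 0.05]), (0.6, [0.464, -0.157, 0.053]), (0.6, [0.393, -0.5, 0.045])]
pad circle [ 0.4366 -0.3421] 0.0366 mean [ 0.4379 -0.3422] z 0.0051 3059
cap top z 0.0977 circle [ 0.4672 -0.1569] 0.0228 mean [ 0.467  -0.1588] 1251
```

View pics/w5.png

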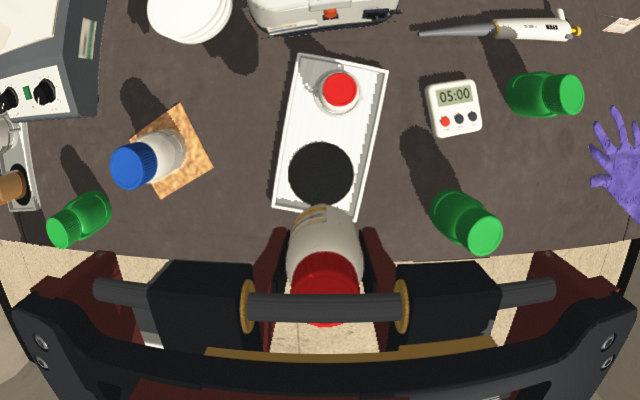

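The pad is empty and clear at (321,173), with the white bottle hanging just over it. I'll shift 3 mm and lower.

>>> servo_tool:
  moves:
    - [0.003, -0.003, 0.03, 0, 0, 0, 1]
    - [0.003, -0.003, 0.07, 0, 0, 0, 1]
    - [0.003, -0.003, 0.11, 0, 0, 0, 1]
    - [0.003, -0.003, 0.14, 0, 0, 0, 1]
    - [0.003, -0.003, 0.15, 0, 0, 0, 1]
    - [0.003, -0.003, 0.158, 0, 0, 0, 1]
    - [0.003, -0.003, 0.159, 0, 0, 0, 1]
    - [0.003, -0.003, 0.159, 0, 0, 0, 1]

```text
t: 12.15
position: [0.4393, -0.3402, 0.0549]
tool_rot: [0.0, 1.0, 0.0, 0.001]
ft_force: [-0.4, -0.1, 0.6]
gripper_width: 0.0389
gripper_force: 12.0
```

>>> servo_tool:
  moves:
    - [0, 0, 0, 0, 0, 0, -1]
    - [0, 0, 0, 0, 0, 0, -1]
    - [0, 0, 0, 0, 0, 0, -1]
    - [0, 0, 0, 0, 0, 0, -1]
    - [0, 0, 0, 0, 0, 0, -1]
    - [0, 0, 0, 0, 0, 0, -1]
    - [0, 0, 0, 0, 0, 0, -1]

```text
t: 12.73
position: [0.4383, -0.3402, 0.0537]
tool_rot: [0.0, 1.0, -0.0, 0.0]
ft_force: [0.4, -0.4, 0.7]
gripper_width: 0.0821
gripper_force: 0.0
```

>>> servo_tool:
  moves:
    - [0, 0, -0.04, 0, 0, 0, -1]
    - [0, 0, -0.08, 0, 0, 0, -1]
    - [0, 0, -0.12, 0, 0, 0, -1]
    - [0, 0, -0.16, 0, 0, 0, -1]
    - [0, -0.02, -0.19, 0, 0, 0, -1]
    - [0, -0.06, -0.19, 0, 0, 0, -1]
    - [0, -0.06, -0.19, 0, 0, 0, -1]

```text
t: 13.32
position: [0.44, -0.2742, 0.2459]
tool_rot: [-0.0, 1.0, 0.003, 0.002]
ft_force: [0.8, 1.0, 0.1]
gripper_width: 0.0877
gripper_force: 0.0
```

Run:
```python
from h import *
st(); p=look('w6.png',['pad_white','bottle_white_mid'])
dark(p,(.436,-.343),1); cap(p,(.436,-.343),1,zmin=.06)
```

```text
t 13.32 pos [ 0.44   -0.2742  0.2459] tool x [1.    0.005 0.004] z [ 0.004  0.001 -1.   ] w 0.0877 f 0.0 j [ 0.63  0.24 -0.2   1.85  0.05  1.06 -1.15]
pad_white [(0.89, [0.438, -0.341, 0.008])]
bottle_white_mid [(0.56, [0.437, -0.341, 0.042])]
pad circle [ 0.4368 -0.3424] 0.0365 mean [ 0.4451 -0.3354] z 0.0051 1116
cap top z 0.0827 circle [ 0.439  -0.3405] 0.0153 mean [ 0.4391 -0.3405] 636
```

View pics/w6.png

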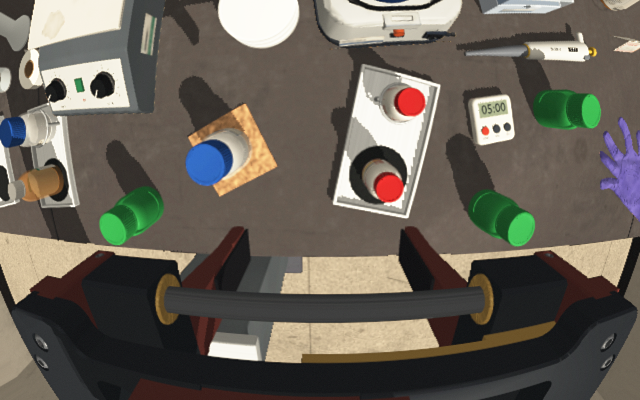

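The white bottle stands on its pad at (380,180), about 3 mm off centre. Amber is next.

>>> servo_tool:
  moves:
    - [0, -0.04, 0, 0, 0, 0, -1]
    - [0, -0.08, 0, 0, 0, 0, -1]
    - [0, -0.12, 0, 0, 0, 0, -1]
    - [0, -0.16, 0, 0, 0, 0, -1]
    - [0, -0.2, 0, 0, 0, 0, -1]
    - [0, -0.24, 0, 0, 0, 0, -1]
    - [0, -0.28, 0, 0, 0, 0, -1]
    - [0, -0.32, 0, 0, 0, 0, -1]

```text
t: 14.13
position: [0.4383, 0.0406, 0.2431]
tool_rot: [0.0, 1.0, -0.001, -0.0]
ft_force: [1.4, -0.1, 0.2]
gripper_width: 0.0877
gripper_force: 0.0
```

>>> servo_tool:
  moves:
    - [0.001, -0.04, 0, 0, 0, 0, -1]
    - [0.002, -0.08, 0, 0, 0, 0, -1]
    - [0.003, -0.12, 0, 0, 0, 0, -1]
    - [0.003, -0.136, 0, 0, 0, 0, -1]
    - [0.003, -0.136, 0, 0, 0, 0, -1]
    - [0.003, -0.136, 0, 0, 0, 0, -1]

```text
t: 14.63
position: [0.4417, 0.1756, 0.2427]
tool_rot: [0.0, 1.0, 0.0, -0.001]
ft_force: [-0.1, -1.1, -0.7]
gripper_width: 0.088
gripper_force: 0.0
```

Run:
```python
from h import *
st(); p=look('w7.png',['pad_amber','pad_clear','bottle_amber_mid'])
dark(p,(.433,.383),1); cap(p,(.443,.183),1); dark(p,(.437,.184),1)
```

```text
t 14.63 pos [0.4417 0.1756 0.2427] tool x [ 1.     0.    -0.002] z [-0.002 -0.    -1.   ] w 0.088 f 0.0 j [ 0.    0.21 -0.55  1.92  0.12  1.05 -2.17]
pad_amber [(0.71, [0.436, 0.385, 0.007])]
pad_clear []
bottle_amber_mid [(0.92, [0.44, 0.184, 0.056]), (0.15, [0.462, -0.159, 0.05])]
pad circle [0.4338 0.3809] 0.0368 mean [0.4345 0.3802] z 0.0053 1847
cap top z 0.105 circle [0.4421 0.1814] 0.0142 mean [0.4427 0.1814] 690
pad circle [0.4362 0.1829] 0.0365 mean [0.4522 0.1899] z 0.0051 683
```

View pics/w7.png

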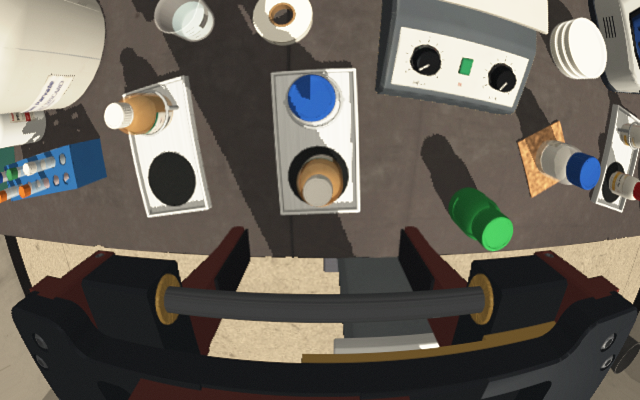

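Amber is at (320,180) under the jaws, and its own pad is empty at (173,178).

>>> servo_tool:
  moves:
    - [0.001, -0.0065, 0.02, 0, 0, 0, -1]
    - [0.001, -0.0065, 0.06, 0, 0, 0, -1]
    - [0.001, -0.0065, 0.1, 0, 0, 0, -1]
    - [0.001, -0.0065, 0.14, 0, 0, 0, -1]
    - [0.001, -0.0065, 0.17, 0, 0, 0, -1]
    - [0.001, -0.0065, 0.184, 0, 0, 0, -1]
    - [0.001, -0.0065, 0.184, 0, 0, 0, -1]
    - [0.001, -0.0065, 0.184, 0, 0, 0, -1]

```text
t: 15.5
position: [0.4425, 0.1814, 0.0594]
tool_rot: [0.0, 1.0, -0.001, -0.001]
ft_force: [0.3, 0.6, 0.7]
gripper_width: 0.0876
gripper_force: 0.0
```

>>> servo_tool:
  moves:
    - [0, 0, 0, 0, 0, 0, 1]
    - [0, 0, 0, 0, 0, 0, 1]
    - [0, 0, 0, 0, 0, 0, 1]
    - [0, 0, 0, 0, 0, 0, 1]
    - [0, 0, 0, 0, 0, 0, 1]
    - [0, 0, 0, 0, 0, 0, 1]
    - [0, 0, 0, 0, 0, 0, 1]
    - [0, 0, 0, 0, 0, 0, 1]
  squeeze: 15

```text
t: 16.17
position: [0.4428, 0.182, 0.0599]
tool_rot: [0.0, 1.0, -0.0, 0.0]
ft_force: [-0.1, -1.8, 6.4]
gripper_width: 0.0485
gripper_force: 15.0
```

>>> servo_tool:
  moves:
    - [0, 0, -0.02, 0, 0, 0, 1]
    - [0, 0, -0.05, 0, 0, 0, 1]
    - [0, 0, -0.08, 0, 0, 0, 1]
    - [0, 0, -0.12, 0, 0, 0, 1]
    - [-0.002, -0.04, -0.13, 0, 0, 0, 1]
    - [-0.004, -0.08, -0.13, 0, 0, 0, 1]
    - [-0.006, -0.12, -0.13, 0, 0, 0, 1]
    - [-0.008, -0.16, -0.13, 0, 0, 0, 1]

```text
t: 16.83
position: [0.4345, 0.3437, 0.1899]
tool_rot: [-0.0, 1.0, -0.001, 0.0]
ft_force: [0.3, 0.7, -1.7]
gripper_width: 0.0484
gripper_force: 14.8
```

>>> servo_tool:
  moves:
    - [-0.001, -0.035, 0, 0, 0, 0, 1]
    - [-0.001, -0.04, 0, 0, 0, 0, 1]
    - [-0.001, -0.04, 0, 0, 0, 0, 1]
    - [-0.001, -0.04, 0, 0, 0, 0, 1]

```text
t: 17.17
position: [0.4331, 0.3818, 0.1887]
tool_rot: [0.001, 1.0, 0.0, -0.001]
ft_force: [0.2, 0.2, -1.4]
gripper_width: 0.0481
gripper_force: 14.8
```

Run:
```python
from h import *
st(); p=look('w8.png',['pad_amber','pad_clear','bottle_amber_mid'])
dark(p,(.433,.383),1); dark(p,(.437,.184),1)
```

```text
t 17.17 pos [0.4331 0.3818 0.1887] tool x [ 1.     0.    -0.001] z [-0.001 -0.001 -1.   ] w 0.0481 f 14.8 j [-0.38  0.45 -0.57  1.75  0.28  1.02 -2.62]
pad_amber [(0.72, [0.432, 0.384, 0.008])]
pad_clear [(0.95, [0.433, 0.185, 0.009])]
bottle_amber_mid [(0.96, [0.429, 0.385, 0.188])]
pad circle [0.4342 0.3817] 0.0365 mean [0.4397 0.382 ] z 0.0051 3000
pad circle [0.4363 0.1832] 0.0372 mean [0.4363 0.1846] z 0.0049 2400
```

View pics/w8.png

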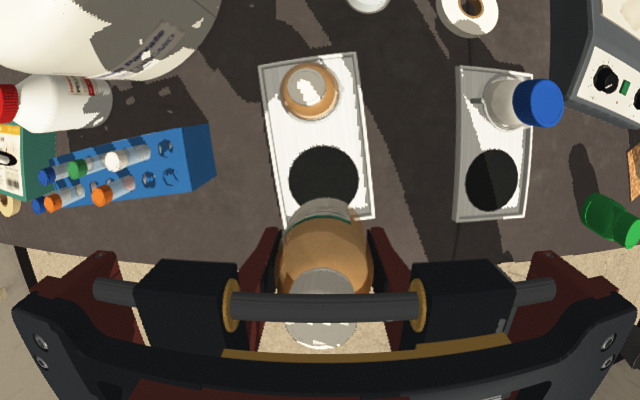

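Amber hangs upright over its pad, which is at (323,178). The clear pad is empty at (491,180). I'll lower amber now.

>>> servo_tool:
  moves:
    - [0.002, 0, 0.03, 0, 0, 0, 1]
    - [0.002, 0, 0.07, 0, 0, 0, 1]
    - [0.002, 0, 0.1, 0, 0, 0, 1]
    - [0.002, 0, 0.115, 0, 0, 0, 1]
    - [0.002, 0, 0.123, 0, 0, 0, 1]
    - [0.002, 0, 0.127, 0, 0, 0, 1]
    - [0.002, 0, 0.127, 0, 0, 0, 1]
    - [0.002, 0, 0.127, 0, 0, 0, 1]

```text
t: 18.03
position: [0.4364, 0.3827, 0.0637]
tool_rot: [-0.001, 1.0, -0.001, 0.001]
ft_force: [-0.0, 0.7, -1.2]
gripper_width: 0.048
gripper_force: 14.8
```

>>> servo_tool:
  moves:
    - [0, 0, 0, 0, 0, 0, -1]
    - [0, 0, 0, 0, 0, 0, -1]
    - [0, 0, 0, 0, 0, 0, -1]
    - [0, 0, 0, 0, 0, 0, -1]
    - [0, 0, 0, 0, 0, 0, -1]
    - [0, 0, 0, 0, 0, 0, -1]
    - [0, 0, 0, 0, 0, 0, -1]

```text
t: 18.62
position: [0.4357, 0.3824, 0.0626]
tool_rot: [-0.0, 1.0, -0.0, 0.0]
ft_force: [-0.1, -0.2, 0.1]
gripper_width: 0.0872
gripper_force: 0.0
```

>>> servo_tool:
  moves:
    - [0, 0, -0.04, 0, 0, 0, -1]
    - [0, 0, -0.08, 0, 0, 0, -1]
    - [0, 0, -0.12, 0, 0, 0, -1]
    - [0, 0, -0.16, 0, 0, 0, -1]
    - [0, 0.04, -0.19, 0, 0, 0, -1]
    - [0, 0.08, -0.19, 0, 0, 0, -1]
    - [0, 0.08, -0.19, 0, 0, 0, -1]

```text
t: 19.2
position: [0.4373, 0.2968, 0.2544]
tool_rot: [0.001, 1.0, -0.003, 0.002]
ft_force: [1.5, -0.8, -0.6]
gripper_width: 0.0877
gripper_force: 0.0
```

Run:
```python
from h import *
st(); p=look('w9.png',['pad_amber','bottle_amber_mid'])
dark(p,(.434,.383),1); cap(p,(.434,.382),1); dark(p,(.437,.184),1)
```

```text
t 19.2 pos [0.4373 0.2968 0.2544] tool x [ 1.    -0.006  0.004] z [ 0.004 -0.003 -1.   ] w 0.0877 f 0.0 j [-0.21  0.3  -0.59  1.79  0.19  1.11 -2.44]
pad_amber []
bottle_amber_mid [(0.89, [0.432, 0.388, 0.057]), (0.57, [0.466, -0.157, 0.002])]
pad circle [0.4342 0.3812] 0.0368 mean [0.4451 0.3703] z 0.0052 769
cap top z 0.1049 circle [0.4368 0.3843] 0.0146 mean [0.4366 0.3838] 591
pad circle [0.4357 0.1834] 0.0368 mean [0.4362 0.1838] z 0.005 2264
```

>>> servo_tool:
  moves:
    - [0, 0.04, 0, 0, 0, 0, -1]
    - [0, 0.08, 0, 0, 0, 0, -1]
    - [0, 0.12, 0, 0, 0, 0, -1]
    - [0, 0.16, 0, 0, 0, 0, -1]
    - [0, 0.2, 0, 0, 0, 0, -1]
    - [0, 0.24, 0, 0, 0, 0, -1]
    - [0, 0.28, 0, 0, 0, 0, -1]
    - [0, 0.32, 0, 0, 0, 0, -1]

```text
t: 20.02
position: [0.4355, -0.0179, 0.2522]
tool_rot: [-0.0, 1.0, 0.001, -0.0]
ft_force: [1.2, -0.1, 0.2]
gripper_width: 0.0881
gripper_force: 0.0
```

>>> servo_tool:
  moves:
    - [0.01, 0.04, 0, 0, 0, 0, -1]
    - [0.02, 0.08, 0, 0, 0, 0, -1]
    - [0.03, 0.12, 0, 0, 0, 0, -1]
    - [0.031, 0.133, 0, 0, 0, 0, -1]
    - [0.031, 0.133, 0, 0, 0, 0, -1]
    - [0.031, 0.133, 0, 0, 0, 0, -1]

```text
t: 20.52
position: [0.4669, -0.1496, 0.2516]
tool_rot: [-0.001, 1.0, 0.0, -0.001]
ft_force: [1.0, 0.7, 1.1]
gripper_width: 0.0877
gripper_force: 0.0
```

Run:
```python
from h import *
st(); p=look('w10.png',['bottle_clear_mid'])
cap(p,(.468,-.155),1)
```

```text
t 20.52 pos [ 0.4669 -0.1496  0.2516] tool x [ 1.     0.    -0.002] z [-0.002  0.001 -1.   ] w 0.0877 f 0.0 j [ 0.47  0.2  -0.29  1.89  0.06  1.06 -1.42]
bottle_clear_mid [(0.86, [0.396, -0.017, 0.048]), (0.71, [0.542, -0.595, 0.047]), (0.6, [0.395, -0.5, 0.048]), (0.57, [0.463, -0.159, 0.052])]
cap top z 0.0978 circle [ 0.4666 -0.1562] 0.0223 mean [ 0.467  -0.1564] 1513
```

View pics/w10.png

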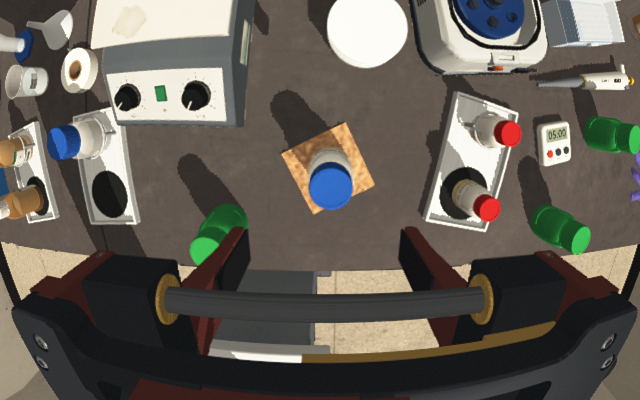

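Clear is upright on the mat at (330,183), and amber and white stand in their own trays.

>>> servo_tool:
  moves:
    - [0, 0.007, 0.02, 0, 0, 0, -1]
    - [0, 0.007, 0.06, 0, 0, 0, -1]
    - [0, 0.007, 0.1, 0, 0, 0, -1]
    - [0, 0.007, 0.14, 0, 0, 0, -1]
    - [0, 0.007, 0.175, 0, 0, 0, -1]
    - [0, 0.007, 0.195, 0, 0, 0, -1]
    - [0, 0.007, 0.195, 0, 0, 0, -1]
    - [0, 0.007, 0.195, 0, 0, 0, -1]

```text
t: 21.28
position: [0.4662, -0.1557, 0.0572]
tool_rot: [-0.001, 1.0, 0.001, -0.001]
ft_force: [0.1, 0.1, 0.5]
gripper_width: 0.0879
gripper_force: 0.0
```

>>> servo_tool:
  moves:
    - [0, 0, 0, 0, 0, 0, 1]
    - [0, 0, 0, 0, 0, 0, 1]
    - [0, 0, 0, 0, 0, 0, 1]
    - [0, 0, 0, 0, 0, 0, 1]
    - [0, 0, 0, 0, 0, 0, 1]
    - [0, 0, 0, 0, 0, 0, 1]
    - [0, 0, 0, 0, 0, 0, 1]
    - [0, 0, 0, 0, 0, 0, 1]
  squeeze: 15

```text
t: 21.95
position: [0.4668, -0.1575, 0.0582]
tool_rot: [0.0, 1.0, -0.0, 0.0]
ft_force: [-0.3, 1.1, 7.7]
gripper_width: 0.0539
gripper_force: 15.0
```

>>> servo_tool:
  moves:
    - [0, 0, -0.02, 0, 0, 0, 1]
    - [0, 0, -0.05, 0, 0, 0, 1]
    - [0, 0, -0.09, 0, 0, 0, 1]
    - [0, 0, -0.13, 0, 0, 0, 1]
    - [-0.01, -0.04, -0.14, 0, 0, 0, 1]
    - [-0.02, -0.075, -0.14, 0, 0, 0, 1]
    - [-0.03, -0.11, -0.14, 0, 0, 0, 1]
    - [-0.031, -0.15, -0.14, 0, 0, 0, 1]

```text
t: 22.62
position: [0.4332, -0.0076, 0.1976]
tool_rot: [0.001, 1.0, -0.001, -0.0]
ft_force: [0.8, 0.8, -3.8]
gripper_width: 0.054
gripper_force: 15.0
```

>>> servo_tool:
  moves:
    - [0, -0.04, 0, 0, 0, 0, 1]
    - [0, -0.08, 0, 0, 0, 0, 1]
    - [0, -0.12, 0, 0, 0, 0, 1]
    - [0, -0.16, 0, 0, 0, 0, 1]
    - [0, -0.18, 0, 0, 0, 0, 1]
    - [0, -0.19, 0, 0, 0, 0, 1]
    - [0, -0.19, 0, 0, 0, 0, 1]
    - [0, -0.19, 0, 0, 0, 0, 1]

```text
t: 23.28
position: [0.4353, 0.1813, 0.1971]
tool_rot: [0.001, 1.0, -0.0, -0.001]
ft_force: [0.1, -0.7, -3.2]
gripper_width: 0.054
gripper_force: 15.0
```

Run:
```python
from h import *
st(); p=look('w11.png',['pad_clear','bottle_clear_mid'])
dark(p,(.437,.184),1)
```

```text
t 23.28 pos [0.4353 0.1813 0.1971] tool x [ 1.    -0.    -0.001] z [-0.001 -0.001 -1.   ] w 0.054 f 15.0 j [-0.05  0.25 -0.52  1.99  0.15  0.94 -2.22]
pad_clear [(0.81, [0.435, 0.183, 0.009])]
bottle_clear_mid [(0.94, [0.395, -0.016, 0.042])]
pad circle [0.4366 0.1829] 0.0366 mean [0.4479 0.1834] z 0.0051 2164
```

Lower by about 0.136 m.

>>> servo_tool:
  moves:
    - [0.001, -0.0015, 0.03, 0, 0, 0, 1]
    - [0.001, -0.0015, 0.07, 0, 0, 0, 1]
    - [0.001, -0.0015, 0.1, 0, 0, 0, 1]
    - [0.001, -0.0015, 0.12, 0, 0, 0, 1]
    - [0.001, -0.0015, 0.13, 0, 0, 0, 1]
    - [0.001, -0.0015, 0.135, 0, 0, 0, 1]
    - [0.001, -0.0015, 0.135, 0, 0, 0, 1]
    - [0.001, -0.0015, 0.135, 0, 0, 0, 1]

```text
t: 24.1
position: [0.4374, 0.1838, 0.0635]
tool_rot: [-0.0, 1.0, -0.001, 0.001]
ft_force: [0.8, 0.6, -2.8]
gripper_width: 0.0541
gripper_force: 15.0
```

>>> servo_tool:
  moves:
    - [0, 0, 0, 0, 0, 0, -1]
    - [0, 0, 0, 0, 0, 0, -1]
    - [0, 0, 0, 0, 0, 0, -1]
    - [0, 0, 0, 0, 0, 0, -1]
    - [0, 0, 0, 0, 0, 0, -1]
    - [0, 0, 0, 0, 0, 0, -1]
    - [0, 0, 0, 0, 0, 0, -1]

```text
t: 24.68
position: [0.4366, 0.1839, 0.0627]
tool_rot: [-0.0, 1.0, -0.0, 0.0]
ft_force: [0.9, 1.3, -0.4]
gripper_width: 0.0878
gripper_force: 0.0
```

>>> servo_tool:
  moves:
    - [0, 0, -0.04, 0, 0, 0, -1]
    - [0, 0, -0.08, 0, 0, 0, -1]
    - [0, 0, -0.12, 0, 0, 0, -1]
    - [0, 0, -0.16, 0, 0, 0, -1]
    - [0, 0.04, -0.19, 0, 0, 0, -1]
    - [0, 0.08, -0.19, 0, 0, 0, -1]
    - [0, 0.08, -0.19, 0, 0, 0, -1]
    - [0, 0.08, -0.19, 0, 0, 0, -1]

```text
t: 25.35
position: [0.4368, 0.1011, 0.2531]
tool_rot: [0.001, 1.0, -0.003, 0.001]
ft_force: [-0.3, 0.3, 0.0]
gripper_width: 0.0878
gripper_force: 0.0
```

Run:
```python
from h import *
st(); p=look('w12.png',['bottle_clear_mid','bottle_amber_mid','bottle_white_mid','pad_clear','pad_amber','pad_white'])
dark(p,(.437,.184),1); cap(p,(.437,.184),1); cap(p,(.434,.382),1)
q=robot.camera('top'); save(q,'t12.png')
for xy in [(.437,.184),(.434,.382),(.437,-.342)]: cap(q,xy,0,zmin=.06)
find(q,['petri','timer','tape'])
```

```text
t 25.35 pos [0.4368 0.1011 0.2531] tool x [ 1.    -0.006  0.001] z [ 0.001 -0.001 -1.   ] w 0.0878 f 0.0 j [ 0.11  0.14 -0.49  1.97  0.08  1.05 -1.99]
bottle_clear_mid [(0.97, [0.397, -0.018, 0.047]), (0.28, [0.468, -0.154, 0.003])]
bottle_amber_mid [(0.68, [0.431, 0.389, 0.059])]
bottle_white_mid [(0.57, [0.436, -0.343, 0.041])]
pad_clear [(0.45, [0.47, -0.155, 0.003])]
pad_amber [(0.86, [0.434, 0.385, 0.005]), (0.24, [0.643, -0.199, -0.001])]
pad_white [(0.88, [0.438, -0.343, 0.009])]
pad circle [0.4364 0.1809] 0.0368 mean [0.4394 0.1617] z 0.0052 464
cap top z 0.1008 circle [0.4374 0.1848] 0.0223 mean [0.4381 0.1838] 1383
cap top z 0.1049 circle [0.4364 0.383 ] 0.0141 mean [0.4369 0.3818] 297
none
cap top z 0.1065 circle [0.4394 0.3877] 0.014 mean [0.4391 0.3871] 51
cap top z 0.0838 circle [ 0.4399 -0.3374] 0.0144 mean [ 0.4406 -0.3373] 49
petri [(0.98, [0.641, -0.194, 0.001])]
timer [(0.7, [0.517, -0.498, 0.005]), (0.19, [0.642, 0.229, -0.002])]
tape [(0.36, [0.64, 0.227, -0.003]), (0.25, [0.469, -0.156, 0.002])]
```

View pics/w12.png

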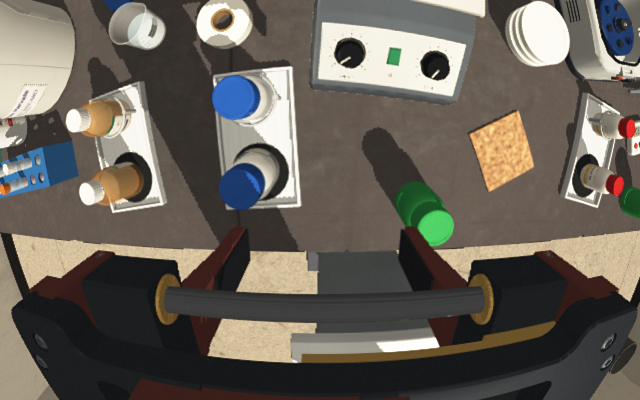

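Each bottle now stands with its twin: amber at (115,185), clear at (252,175) and white at (600,178). All measure within about 6 mm of their pad centres, and the bystanders are where they were.

```bash
python3 -c "
from rig import robot
print(robot.job_done())"
```

```text
the job is handed in; nothing more can be done
None
```

The job is handed in: each loose bottle stands upright and released on the pad in its own kind's tray, about 6 mm or less from centre by camera measurement, with the petri dishes, timer and tape roll unmoved; the judge's verdict was not shown.

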